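# Bind the sample boards in the post file

### The job

Bind the sample boards: swing the red bar of the post file up and right over past upright, then move the seed from its bed into the palm-leaf dish. Next slide every sample board on the table over the two posts until its holes drop over them and it lies flat, then put the yellow cover on last in the same way, and swing the arch fully shut again. Leave the bowl, jar, bottle and marker where they are.

Things in the scene. Friction and masses are not known exactly. Their poses are not given: they have to be found in the camera images.
- file: post file: a blue bed fixed to the table, 140 mm wide (y), from x = -45 to +105 mm, top face 14 mm up, with two steel posts and, at x = 78 to 102 mm, y = +-50 mm, two 80 mm high lugs that carry the arch. Origin at table level midway between the posts; z up, x from the posts towards the hinge. It never moves
- bed (a point): point on the top face of the bed, midway between the posts; axes as the file's
- post_tops (a point): point midway between the tops of the two posts, 62 mm above the table, 48 mm above the bed. The posts are round, 12 mm thick, at x = 0, y = +50 and -50 mm of the file; the last 3 mm are chamfered to a 7 mm flat top
- arch (a joint): angle of the arch in rad: 0 = closed (level, over the posts), grows as the red bar is raised and swung over to the file's +x side, end stop 1.9 (past upright). Stiff hinge: it stays where it is left; about 2 to 4 N at the bar moves it
- arch_bar (a point): middle of the red round bar of the arch, 14 mm thick, 112 mm long along the file's y, 117 mm from the hinge; it is joined to two 12 mm wide steel arms at y = +-50 mm, so the middle 80 mm are free to pinch from above, and it may turn between the fingers as the arch swings
- arch_hinge (a point): middle of the hinge axis, which runs along the file's y; at x = 85 mm, 70 mm above the table, in the file's frame
- board_a: mid-brown wooden sample board, 60 (x) x 150 (y) x 10 mm, loose on the table, long axis its y; origin at the centre of its underside. Two square through holes, 15 mm wide, on its centre line at y = +50 and y = -50 mm, so a half turn about z makes no difference. Grip it across the 60 mm width
- board_b: cork sample board, 60 (x) x 150 (y) x 10 mm, loose on the table, long axis its y; origin at the centre of its underside. Two square through holes, 15 mm wide, on its centre line at y = +50 and y = -50 mm, so a half turn about z makes no difference. Grip it across the 60 mm width
- board_c: dark wooden sample board, 60 (x) x 150 (y) x 10 mm, loose on the table, long axis its y; origin at the centre of its underside. Two square through holes, 15 mm wide, on its centre line at y = +50 and y = -50 mm, so a half turn about z makes no difference. Grip it across the 60 mm width
- cover: plain yellow cover board, 60 (x) x 150 (y) x 10 mm, loose on the table, long axis its y; origin at the centre of its underside. Two square through holes, 15 mm wide, on its centre line at y = +50 and y = -50 mm, so a half turn about z makes no difference. Grip it across the 60 mm width
- seed: dark brown seed, a disc 50 mm across, 22 mm high, lying at first on the bed between the posts; origin at the centre of its underside
- dish: cream palm-leaf dish, fixed, 150 mm across, rim 16 mm above the table, inner floor about 4 mm up; origin on the table at its centre
- bowl: terracotta bowl, 100 mm across, 45 mm high; bystander, to be left alone; origin on its underside
- jar: amber glass jar with blue lid, 64 mm across, 100 mm high; bystander, to be left alone; origin on its underside
- vial: small white bottle with black cap, 40 mm across, 60 mm high; bystander, to be left alone; origin on its underside
- marker: fat yellow marker lying on the table, 24 x 140 x 18 mm, long axis its y, white cap at +y, origin 55 mm from the plain end; bystander, to be left alone; origin on its underside
Not all that is in view belongs to the job. Of the things shaped like the seed, the brown one is meant. Leave any white look-alike of the board_c alone.

How it is judged:
On the way, in this order (a step that is already met when the one before it is completed fails the run):
1. the arch is swung up past upright (value of joint arch above 1.6 rad), for 0.2 s.
2. the seed lies in the dish, released (horizontal distance between seed and dish below 0.05 m and height (world z) of seed below 0.03 m and angle between seed's own z axis and vertical below 0.3 rad and contact force between the fingers and seed below 0.2 N), for 0.2 s.
3. every sample board lies flat on the bed or the stack, over both posts, released (horizontal distance between each of board_a, board_b, board_c and bed below 0.006 m and angle between the y axis of each of board_a, board_b, board_c and the y axis of file, either way round below 0.07 rad and z of each of board_a, board_b, board_c in the frame of bed below 0.036 m and angle between each of board_a, board_b, board_c's own z axis and vertical below 0.06 rad and contact force between the fingers and board_a below 0.2 N and contact force between the fingers and board_b below 0.2 N and contact force between the fingers and board_c below 0.2 N), for 0.2 s.
4. the cover lies flat on top of them over both posts, released (horizontal distance between cover and bed below 0.006 m and angle between the y axis of cover and the y axis of file, either way round below 0.07 rad and z of cover in the frame of bed below 0.036 m and angle between cover's own z axis and vertical below 0.06 rad and contact force between the fingers and cover below 0.2 N and z of cover in the frame of board_a above 0.006 m and z of cover in the frame of board_b above 0.006 m and z of cover in the frame of board_c above 0.006 m), for 0.2 s.
5. the arch is swung shut (value of joint arch below 0.06 rad), for 0.2 s.
At the end, for the whole second after the job is handed in: every sample board present lies over both posts (within 6 mm and 0.07 rad of the file, level within 0.06 rad, underside less than 36 mm above the bed), the cover on top of them; the seed in the dish within 50 mm of its centre; the arch shut to below 0.06 rad; all released and at rest (all of step 2 and all of step 3 and all of step 4 and value of joint arch below 0.06 rad and linear speed of each of board_a, board_b, board_c, cover, seed below 0.02 m/s); the robot touches nothing.
It fails at once if the bowl is pushed more than 30 mm away (distance of bowl from where it was at the start of the episode above 0.03 m).
It fails at once if the jar is pushed more than 30 mm away (distance of jar from where it was at the start of the episode above 0.03 m).
It fails at once if the vial is pushed more than 30 mm away (distance of vial from where it was at the start of the episode above 0.03 m).
It fails at once if the marker is pushed more than 30 mm away (distance of marker from where it was at the start of the episode above 0.03 m).
Of board_a, board_b, board_c only 2 to 3 are there at a start; the rules pass over those that are not, and their reading is None.
At some moment in a run one of board_a, board_b, board_c, cover may be knocked a few centimetres aside while the robot is not near it.
It also fails if it takes over 210 s, if anything falls off the work surface, if the arm or the gripper's body presses on something with over 40 N, if the wrist force passes 120 N, or if a joint passes its speed limit or range.

### The arm

A 6-joint arm with a two-finger parallel gripper is mounted at the origin on the work surface. World frame = base frame: x ahead of the robot, y to its left, z up, the work surface at z = 0. Lengths are in m, angles in rad, forces in N, time in s.
With the tool pointing down it reaches from about 0.225 to 0.725 m from the base axis. Payload 3.1 kg.
Tool frame: the origin (TCP) lies on the centre line of the jaws, within the pads' length; the fingertips stand 22 mm ahead of it and the grasp point (between the pads) lies 3 mm ahead of it (bot.tip_reach is the distance from the TCP to the fingertips, in m); z points along the fingers, y is the line along which they close (so a half turn about z gives the same grasp; the last joint's range is limited). The gripper opens to 85 mm and grips with 20 to 120 N. Pads are 22 mm wide; open, the fingers measure 114 mm over their backs; the gripper's body (76 mm by 85 mm) begins 54 mm behind the grasp point. The pads swing forward as they close: fully open they stand 13 mm farther back than shut.
Start: joints at [-1.457, 0.048, 0.099, 1.622, 0, 1.443], TCP at [0.126, -0.51, 0.253] pointing down, gripper open.
Joint ranges: [-2.91, 2.91], [-0.99, 1.94], [-1.21, 1.42], [-2.12, 2.29], [-1.49, 1.47], [-3.14, 3.14]. Speed limits (rad/s): [2.79, 2.79, 3.14, 3.14, 3.14, 3.14].

### API

Orientations are given as a unit quaternion [w, x, y, z].
In Python, from workcell import bot gives the robot as it stands.
- The arm moves only by the shell command python3 -m crank 'ROWS' [FORCE]. ROWS is JSON, a list of rows, each a list of 7 numbers: the opening, from 0 (shut) to 1 (fully open), then the shift along the world's x, y, z in mm, then the turn, a rotation vector about the world's x, y, z in rad. A call has 1 to 12 rows; each row is the pose to reach, as a shift and turn from the pose commanded when the call began; what a row does not reach only later rows make up. A row lasts 1/8 s, in which the tool goes at most 62.5 mm and 10.7 degrees, less where a joint would pass 70% of its speed; a pose out of reach is approached as far as the arm can. A call with a gripper value outside its range is refused whole. The fingers move at their own pace and stop on an object; FORCE is the grip in N (left out, the last holds). Time passes only in rows, so rows that repeat a pose let the fingers close. It gives the time, the measured TCP pose, the force, the opening and the grip force at its end, in the units of the state.
- bot.get_state(): the state, without advancing time (a new reading comes with each control period).
- bot.capture(name): name is "side" or "top"; returns a dict with "frame" (384x512x3 uint8, red, green, blue), "z_map" (384x512 float32, m along the optical axis (not along the pixel's ray), 0 where there is no reading), "fx", "fy", "cx", "cy" (pixels), "dist_coeffs" ([k1, k2, p1, p2, k3] as OpenCV has them; the pictures are not rectified), "eye" and "attitude" of the camera in the world. Camera axes: x right, y down, z forward; pixel columns grow to the right and rows downward; lengths in m; the calibration is good to about 2 mm. A picture is of the moment at which its call begins.
- bot.sign_off(): hands the job in; it is judged then, once.
The state is a dict: "t": time; "joint_pos": joint angles; "joint_vel": joint speeds; "joint_efforts": joint torques, N m; "eef_pos": TCP position; "eef_rot": TCP orientation; "ft_force": force on the tool from outside, world axes, zero at the start; "wrist_torque": the same for the moment, N m; "finger_gap": opening from 0.0 (shut) to 1.0 (fully open); "grip_force": force on a finger pad.
Only numpy, scipy, OpenCV 4.12 (cv2) and the standard library are available. Lean on these libraries where they do the work, as an engineer would, in place of code of your own. Each camera call takes 0.05 s, during which the arm holds its last target. There are 200 camera calls.

## Working session

There is one attempt and no reset: what is moved stays moved. The work goes in short steps, Python scripts to look and compute and a shell command to move; the robot and the scene stay as the last step left them, time stands still between calls to the robot, and variables do not carry over. Pictures are saved under pics/ and viewed, at most 14 in all, crops included, and the job is handed in when it is done.

```bash
ls; mkdir -p pics
cat > h.py <<'E'
import numpy as np, cv2
from workcell import bot
from scipy.spatial.transform import Rotation as R
def cap(n):
    c=bot.capture(n); q=c["attitude"]
    q=np.array(q); c["R"]=R.from_quat([q[1],q[2],q[3],q[0]]).as_matrix() if q.size==4 else q
    c["K"]=np.array([[c["fx"],0,c["cx"]],[0,c["fy"],c["cy"]],[0,0,1]]); return c
def cloud(c):
    h,w=c["z_map"].shape; u,v=np.meshgrid(np.arange(w),np.arange(h))
    p=cv2.undistortPoints(np.stack([u,v],-1).reshape(-1,1,2).astype(np.float64),c["K"],np.array(c["dist_coeffs"])).reshape(h,w,2)
    z=c["z_map"]; P=np.dstack([p[...,0]*z,p[...,1]*z,z])
    W=P@c["R"].T+np.array(c["eye"]); W[z==0]=np.nan; return W
E
python3 - <<'E'
from h import *
for n in ("top","side"):
    c=cap(n); cv2.imwrite(f"pics/{n}0.png",cv2.resize(c["frame"][...,::-1],(800,600)))
    np.savez(f"{n}0.npz",W=cloud(c),f=c["frame"]); print(n,c["eye"],c["attitude"],c["fx"])
print(bot.get_state())
E
```

```text
pics
top [0.38152122 0.00875742 1.04232805] [-0.03926306  0.71110216 -0.70050874  0.0456031 ] 390.2640961479662
side [ 0.46294952 -0.98434589  0.71801598] [-0.48135495  0.87618146 -0.02450458  0.00172679] 406.15502751066606
{'t': 0.1, 'joint_pos': array([-1.45679881e+00,  4.87057901e-02,  9.77579183e-02,  1.62200399e+00,
        2.92231714e-06,  1.44303053e+00]), 'joint_vel': array([ 1.49445559e-03, -1.38267366e-03,  2.61526518e-03,  8.05620830e-04,
       -1.64609498e-04, -8.62517543e-05]), 'joint_efforts': array([ 2.69298129e-03, -3.39850616e+01,  3.20935643e+01,  1.58021558e-02,
       -1.92335790e-06,  3.03665189e-06]), 'eef_pos': array([ 0.12564116, -0.5092256 ,  0.25222074]), 'eef_rot': array([-1.07773360e-03,  9.92702129e-01,  1.20587403e-01,  8.88058028e-06]), 'ft_force': array([-0.40370683,  0.33864677, -0.36264636]), 'wrist_torque': array([-0.02394886,  0.02893151,  0.00027558]), 'grip_force': 0.0, 'finger_gap': 1.002988165489991}
```

View pics/top0.png

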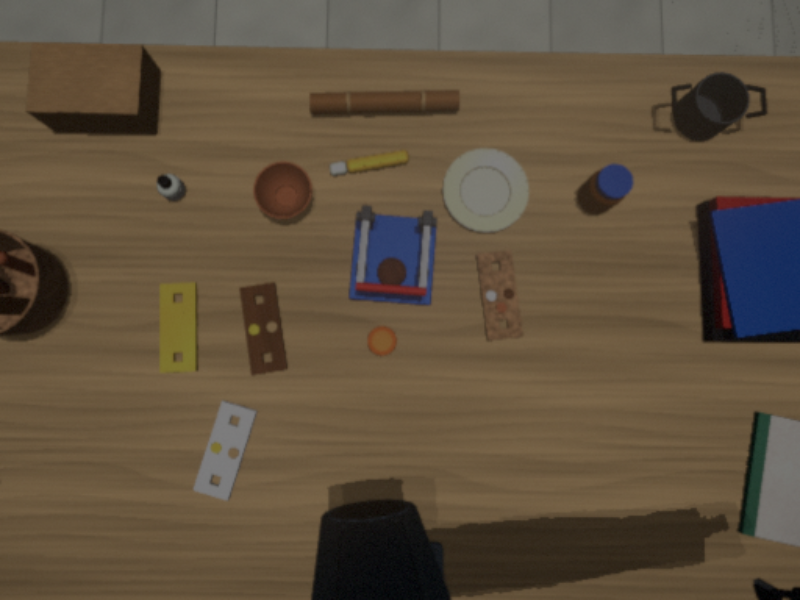

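View pics/side0.png

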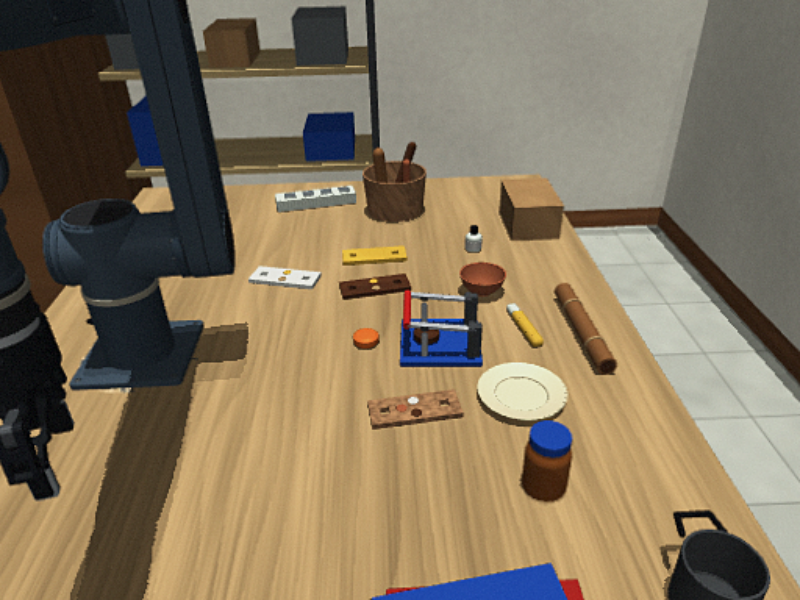

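Top view (800×600 px): file at (393,257), brown seed on it at (391,271), dish at (485,190). The boards are cork at (500,295), dark at (263,328) and yellow cover at (178,328). Look-alikes to leave alone: the orange disc at (381,341) and the white board at (225,450). The brown disc between the posts is the seed; the dark and cork boards are the two sample boards present. I'll confirm these in a crop and measure.

```bash
cat >> h.py <<'E'
def hsv(f): return cv2.cvtColor(f,cv2.COLOR_RGB2HSV)
def rect(W,sel,z0,z1,box):
    "min area rect of points within z range and px box (u0,v0,u1,v1 on 512x384), mask sel"
    u0,v0,u1,v1=box; m=np.zeros(W.shape[:2],bool); m[v0:v1,u0:u1]=True
    m&=sel&(W[...,2]>z0)&(W[...,2]<z1)
    n,l,s,_=cv2.connectedComponentsWithStats(m.astype(np.uint8))
    m=l==1+np.argmax(s[1:,4]); P=W[m]
    (cx,cy),(a,b),t=cv2.minAreaRect((P[:,:2]*1000).astype(np.float32))
    if a>b: t+=90; a,b=b,a   # t: direction of the short side; long axis = t+90
    yaw=(t+90+90)%180-90; # long-axis angle
    return dict(c=np.round([cx,cy],1),size=np.round([a,b],1),long=round((yaw+90)%180,1),z=np.round(np.median(P[:,2])*1000,1),n=int(m.sum()))
E
python3 - <<'E'
from h import *
d=np.load("top0.npz"); W=d["W"]; f=d["f"]; A=np.ones(W.shape[:2],bool); H=hsv(f)
s=.64
def B(*b): return [int(x*s) for x in b]
T=W[...,2][int(400*s):int(430*s),int(400*s):int(600*s)]; print("table z",np.nanmedian(T))
print("cork",rect(W,A,.005,.02,B(465,240,535,350)))
print("dark",rect(W,A,.005,.02,B(228,270,300,385)))
print("cover",rect(W,A,.005,.02,B(145,270,210,385)))
blue=(H[...,0]>105)&(H[...,0]<130)&(H[...,1]>120)
print("bed",rect(W,blue,.005,.025,B(335,195,450,315)))
red=((H[...,0]<8)|(H[...,0]>172))&(H[...,1]>170)
print("bar",rect(W,red,.05,.12,B(335,270,450,310)))
print("bedflat", np.nanmedian(W[int(230*s),int(380*s):int(410*s)],0))
print("seed",rect(W,~blue&~red,.025,.045,B(370,250,412,284)))
print("dish",rect(W,A,.006,.03,B(435,140,535,240)))
for n,b in dict(bowl=(245,150,325,230),jar=(570,150,645,220),vial=(145,165,195,210),marker=(322,140,418,185)).items(): print(n,rect(W,A,.008,.15,B(*b)))
a=f[int(130*s):int(390*s),int(140*s):int(540*s)][...,::-1]
cv2.imwrite("pics/crop.png",cv2.convertScaleAbs(cv2.resize(a,(800,520),interpolation=cv2.INTER_CUBIC),alpha=1.7))
E
```

```text
table z -0.0004957404873665583
cork {'c': array([ 502.3, -190.7]), 'size': array([ 61.5, 149.7]), 'long': 97.4, 'z': np.float64(9.4), 'n': 1197}
dark {'c': array([439.4, 210.8]), 'size': array([ 60.7, 149.9]), 'long': 100.3, 'z': np.float64(9.7), 'n': 1234}
cover {'c': array([439.1, 353.6]), 'size': array([ 62.2, 150.1]), 'long': 93.4, 'z': np.float64(9.8), 'n': 1283}
bed {'c': array([577.6,  -8.8]), 'size': array([ 87.7, 114.7]), 'long': 86.9, 'z': np.float64(13.4), 'n': 1023}
bar {'c': array([502. ,   5.1]), 'size': array([ 8.8, 18.9]), 'long': 169.7, 'z': np.float64(87.4), 'n': 19}
bedflat [ 0.61159289 -0.00946532  0.0133589 ]
seed {'c': array([539.5,  -4.9]), 'size': array([41. , 47.3]), 'long': 1.0, 'z': np.float64(33.8), 'n': 250}
dish {'c': array([ 685.3, -167.1]), 'size': array([146.9, 147. ]), 'long': 133.9, 'z': np.float64(11.7), 'n': 1494}
bowl {'c': array([670.2, 179.4]), 'size': array([95.6, 97.2]), 'long': 2.1, 'z': np.float64(24.4), 'n': 896}
jar {'c': array([ 676.6, -358.3]), 'size': array([61.4, 63.3]), 'long': 5.8, 'z': np.float64(94.9), 'n': 822}
vial {'c': array([678. , 373.5]), 'size': array([35.3, 39.4]), 'long': 46.1, 'z': np.float64(38.1), 'n': 235}
marker {'c': array([730.3,  36.1]), 'size': array([ 24.9, 138.6]), 'long': 11.0, 'z': np.float64(16.1), 'n': 429}
```

View pics/crop.png

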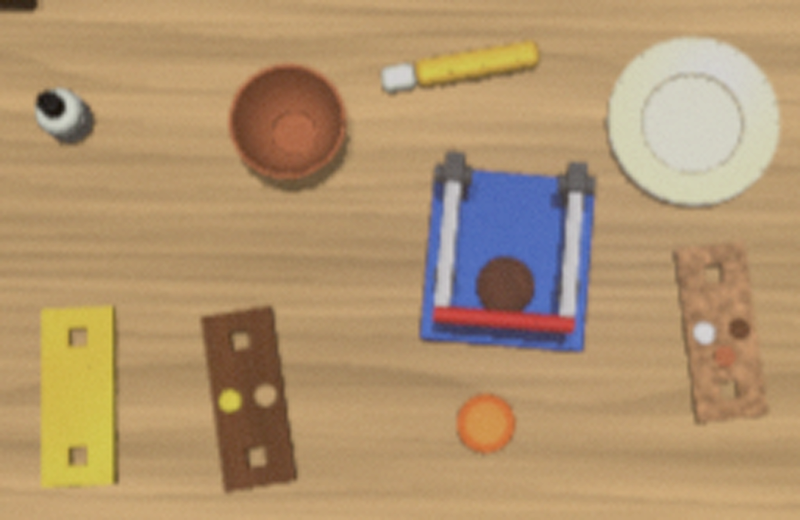

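The crop confirms it: brown seed at (505,285) between the arch arms, dark and cork boards present, and no mid-brown board. Now I'll get an accurate pose for the file.

Run:
```python
from h import *
d=np.load("top0.npz"); W=d["W"]; f=d["f"]; H=hsv(f); s=.64
box=np.zeros(W.shape[:2],bool); box[int(190*s):int(315*s),int(335*s):int(450*s)]=1
blue=(H[...,0]>100)&(H[...,0]<132)&(H[...,1]>120)&box
P=W[blue&(W[...,2]>.008)&(W[...,2]<.02)]*1000
r=cv2.minAreaRect(P[:,:2].astype(np.float32)); print("bed",r,len(P))
B=W[box&(W[...,2]>.06)&(W[...,2]<.09)]*1000
r2=cv2.minAreaRect(B[:,:2].astype(np.float32)); print("arch+lugs",r2,len(B))
red=((H[...,0]<8)|(H[...,0]>172))&(H[...,1]>150)&box
P=W[red]; P=P[P[:,2]>.05]*1000
print(len(P),np.median(P,0),P.min(0),P.max(0)); k=np.polyfit(P[:,1],P[:,0],1); print("bar slope deg",np.degrees(np.arctan(k[0])))
# side view check
d=np.load("side0.npz"); W=d["W"]; f=d["f"]; H=hsv(f)
box=np.zeros(W.shape[:2],bool); box[180:236,250:312]=1
blue=(H[...,0]>100)&(H[...,0]<132)&(H[...,1]>120)&box
P=W[blue&(W[...,2]>.008)&(W[...,2]<.02)]*1000
print("bed side",cv2.minAreaRect(P[:,:2].astype(np.float32)),np.median(P[:,2]),len(P))
red=((H[...,0]<8)|(H[...,0]>172))&(H[...,1]>150)&box
P=W[red&(W[...,2]>.04)]*1000; print("bar side",np.median(P,0),P.min(0),P.max(0))
```

```text
bed ((562.270751953125, -8.212509155273438), (135.11912536621094, 145.4683837890625), 86.08607482910156) 1271
arch+lugs ((562.6659545898438, -8.026214599609375), (128.352783203125, 139.9113006591797), 87.10801696777344) 846
186 [500.28309685  -4.44507774  87.07730448] [492.79457511 -56.52577643  82.41164787] [507.34903018  49.73188971  92.76792697]
bar slope deg 3.8199221961326675
bed side ((560.8318481445312, -8.405136108398438), (146.69070434570312, 146.83668518066406), 87.42469024658203) 15.504715971502714 906
bar side [500.5822853  -10.60744326  88.49271918] [492.22000813 -63.23352214  41.65259385] [652.19508044 147.31765383  93.12642122]
```

```bash
python3 -m crank '[[1,374.5,505,0,0,0,1.268],[1,374.5,505,0,0,0,1.268],[1,374.5,505,0,0,0,1.268],[1,374.5,505,0,0,0,1.268],[1,374.5,505,0,0,0,1.268],[1,374.5,505,0,0,0,1.268],[1,374.5,505,0,0,0,1.268],[1,374.5,505,0,0,0,1.268],[1,374.5,505,0,0,0,1.268],[1,374.5,505,0,0,0,1.268],[1,374.5,505,-80,0,0,1.268],[1,374.5,505,-100,0,0,1.268]]' 20
```

```text
t: 1.6
eef_pos: [0.4993, -0.0033, 0.1501]
eef_rot: [-0.001, 0.727, 0.686, -0.001]
ft_force: [-0.9, 0.1, -0.4]
finger_gap: 1.005
grip_force: 0.0
```

```bash
python3 -m crank '[[0.5,0,0,-40,0,0,0],[0.5,0,0,-67,0,0,0],[0.5,0,0,-67,0,0,0],[0,0,0,-67,0,0,0],[0,0,0,-67,0,0,0],[0,0,0,-67,0,0,0],[0,0,0,-67,0,0,0],[0,0,0,-67,0,0,0]]' 25
```

```text
t: 2.6
eef_pos: [0.5018, -0.005, 0.0874]
eef_rot: [0.001, 0.728, 0.685, 0.001]
ft_force: [3.7, 0.3, 0.9]
finger_gap: 0.152
grip_force: 25.4
```

```bash
python3 -m crank '[[0,4.7,-0.3,24,0,0,0],[0,13.8,-0.8,45.6,0,0,0],[0,27,-1.6,65,0,0,0],[0,44,-2.7,81,0,0,0],[0,63.5,-3.9,94,0,0,0],[0,85,-5.2,102,0,0,0],[0,108,-6.6,106,0,0,0],[0,126,-7.7,106,0,0,0],[0,143,-8.7,103.5,0,0,0],[0,145,-8.9,103,0,0,0],[0,145,-8.9,103,0,0,0]]' 25
```

```text
t: 3.98
eef_pos: [0.6451, -0.0146, 0.1901]
eef_rot: [0.001, 0.729, 0.685, -0.001]
ft_force: [0.5, -2.3, 5.3]
finger_gap: 0.153
grip_force: 27.8
```

```bash
python3 -m crank '[[0.6,0,0,0,0,0,0],[0.6,0,0,0,0,0,0],[0.6,0,0,0,0,0,0],[0.6,-30,1.8,40,0,0,0],[0.8,-110,6.7,50,0,0,0],[0.8,-170,0,50,0,0,0],[0.8,-230,0,50,0,0,0],[0.8,-230,0,50,0,0,0],[0.8,-230,0,50,0,0,0]]' 25
python3 - <<'E'
from h import *
c=cap("top"); cv2.imwrite("pics/top1.png",cv2.resize(c["frame"][...,::-1],(800,600)))
np.savez("top1.npz",W=cloud(c),f=c["frame"])
c=cap("side"); np.savez("side1.npz",W=cloud(c),f=c["frame"]);cv2.imwrite("pics/side1.png",cv2.resize(c["frame"][...,::-1],(800,600)))
E
```

```text
t: 5.1
eef_pos: [0.4152, -0.0136, 0.2397]
eef_rot: [0.001, 0.728, 0.685, 0.001]
ft_force: [-0.0, 0.3, 0.1]
finger_gap: 0.801
grip_force: 0.0
```

View pics/side1.png

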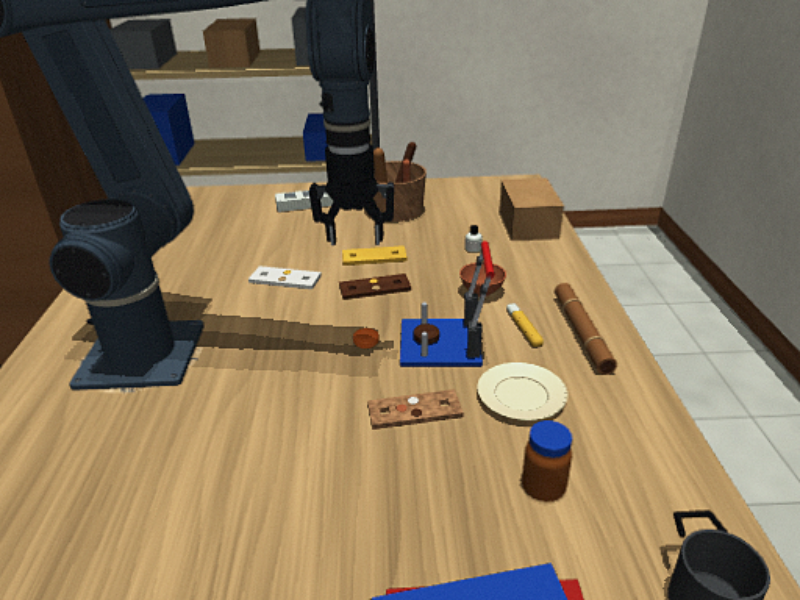

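View pics/top1.png

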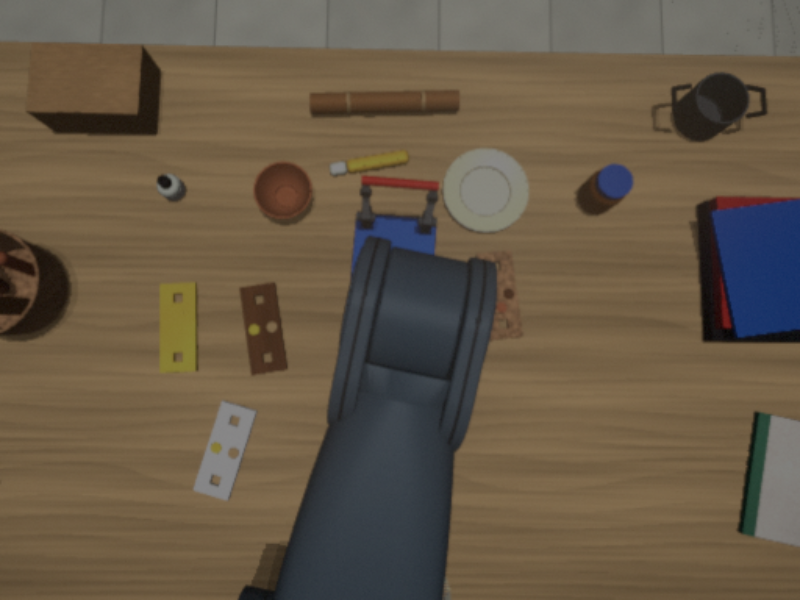

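The arch is past upright (red bar at (487,258) side, (400,183) top). The seed is at (427,334) in the side view. Next I measure it from the side.

Run:
```python
from h import *
d=np.load("side1.npz"); W=d["W"]*1000; f=d["f"]; H=hsv(f)
b=np.zeros(W.shape[:2],bool); b[190:236,250:312]=1
m=b&(W[...,2]>30)&(W[...,2]<42)&(W[...,0]>500)&(W[...,0]<570)&(abs(W[...,1]+6)<35)
P=W[m]; print("seed top",len(P),P.min(0),P.max(0),cv2.minEnclosingCircle(P[:,:2].astype(np.float32)))
m=b&(W[...,2]>45)&(W[...,2]<75)&(W[...,0]>510)&(W[...,0]<560)&(abs(W[...,1]+6)<70)
P=W[m]; 
for s in (P[P[:,1]<-6],P[P[:,1]>-6]): print("post",len(s), s.size and (np.median(s,0),s.min(0),s.max(0)))
red=((H[...,0]<8)|(H[...,0]>172))&(H[...,1]>150); red[:150]=0;red[180:]=0;red[:,:300]=0;red[:,320:]=0
print("bar",np.median(W[red],0))
```

```text
seed top 116 [511.52190548 -29.21075713  30.36950774] [559.2375753   16.71352339  39.89302163] ((535.9234619140625, -5.904791831970215), 24.659269332885742)
post 31 (array([528.02974258, -57.39892856,  53.79007044]), array([522.70672071, -62.27536039,  45.03642121]), array([534.1450242 , -51.63020779,  64.56343414]))
post 22 (array([535.19911654,  40.41447182,  56.94743834]), array([529.57930136,  35.72765089,  47.81332666]), array([538.72988361,  46.14135152,  66.11426623]))
bar [641.98400141 -14.34712568 191.04478369]
```

```bash
python3 -m crank '[[0.8,60,4,0,0,0,0],[0.8,120,8,-20,0,0,0],[0.8,120,8,-80,0,0,0],[0.8,120,8,-140,0,0,0],[0.8,120,8,-185,0,0,0],[0.8,120,8,-202,0,0,0],[0.8,120,8,-202,0,0,0],[0,120,8,-202,0,0,0],[0,120,8,-202,0,0,0],[0,120,8,-202,0,0,0],[0,120,8,-202,0,0,0]]' 25; python3 -c "
from workcell import bot; print(bot.tip_reach)"
```

```text
t: 6.58
eef_pos: [0.5378, -0.006, 0.0403]
eef_rot: [0.002, 0.728, 0.685, 0.002]
ft_force: [0.9, -0.1, 5.8]
finger_gap: 0.561
grip_force: 26.4
0.022
```

```bash
python3 -m crank '[[0,0,0,50,0,0,0],[0,0,0,90,0,0,0],[0,0,-60,90,0,0,0],[0,0,-120,90,0,0,0],[0,40,-161,90,0,0,0],[0,100,-161,90,0,0,0],[0,150,-161,90,0,0,0],[0,150,-161,90,0,0,0],[0,150,-161,40,0,0,0],[0,150,-161,0,0,0,0],[0,150,-161,-7,0,0,0],[0,150,-161,-7,0,0,0]]' 25; python3 -m crank '[[0.72,0,0,0,0,0,0],[0.72,0,0,0,0,0,0],[0.72,0,0,0,0,0,0],[0.72,0,0,50,0,0,0],[0.72,0,0,100,0,0,0],[0.72,-60,0,150,0,0,0],[0.72,-120,0,150,0,0,0],[1,-180,0,150,0,0,0],[1,-180,0,150,0,0,0]]' 25;  python3 - <<'E'
from h import *
c=cap("top"); cv2.imwrite("pics/top2.png",cv2.resize(c["frame"][...,::-1],(800,600)))
np.savez("top2.npz",W=cloud(c),f=c["frame"])
E
```

```text
t: 8.07
eef_pos: [0.6841, -0.1664, 0.0311]
eef_rot: [-0.0, 0.728, 0.685, -0.0]
ft_force: [0.7, 0.7, -0.9]
finger_gap: 0.56
grip_force: 29.4
t: 9.2
eef_pos: [0.5001, -0.1653, 0.1788]
eef_rot: [-0.003, 0.729, 0.685, -0.001]
ft_force: [0.6, -0.2, -0.9]
finger_gap: 1.003
grip_force: 0.0
```

View pics/top2.png

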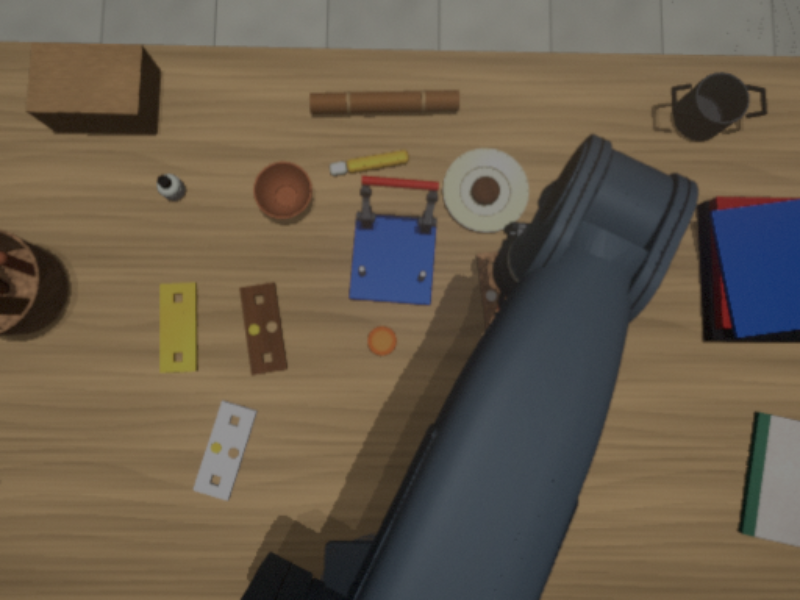

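Seed is in the dish at (486,190). The post tops show at (362,270) and (423,275), so I measure them now.

```bash
cat >> h.py <<'E'
def px2w(c_or, uv, z): # ray/plane
    c=c_or; p=cv2.undistortPoints(np.array(uv,float).reshape(-1,1,2),c["K"],np.array(c["dist_coeffs"])).reshape(-1,2)
    d=np.c_[p,np.ones(len(p))]@c["R"].T; e=np.array(c["eye"]); return (e+d*((z-e[2])/d[:,2])[:,None])*1000
E
python3 - <<'E'
from h import *
c=cap("top"); f=c["frame"]; W=cloud(c)*1000; H=hsv(f); s=.64
box=np.zeros(W.shape[:2],bool); box[int(190*s):int(315*s),int(335*s):int(450*s)]=1
blue=(H[...,0]>100)&(H[...,0]<132)&(H[...,1]>120)&box&(W[...,2]>8)&(W[...,2]<20)
P=W[blue]; print("bed",cv2.minAreaRect(P[:,:2].astype(np.float32)),len(P))
g=box.copy(); g[:int(250*s)]=0; g[int(290*s):]=0
m=(H[...,1]<110)&(H[...,2]>90)&g&(W[...,2]>15)
n,l,st,ce=cv2.connectedComponentsWithStats(m.astype(np.uint8)); pts=[]
for i in range(1,n):
    if st[i,4]>4:
        p=px2w(c,[ce[i]],.061)[0]; q=W[l==i]; print(st[i],ce[i],p,np.nanmax(q[:,2]),np.nanmedian(q,0)); pts.append(p)
f0=np.load("top0.npz"); 
a=cv2.resize(f[int(245*s):int(300*s),int(340*s):int(440*s)][...,::-1],(800,440),interpolation=cv2.INTER_NEAREST); cv2.imwrite("pics/posts.png",cv2.convertScaleAbs(a,alpha=1.8))
E
```

```text
bed ((561.0980224609375, -8.273521423339844), (135.55653381347656, 143.31971740722656), 86.12173461914062) 2396
[229 170   5   5  15] [230.6        171.86666667] [535.71102044  44.92575119  61.        ] 64.07872199193332 [535.48630787  44.00289478  61.00172684]
[268 173   5   4  13] [270.23076923 174.92307692] [529.45772794 -55.95773652  61.        ] 63.70082077863004 [529.01123866 -55.46689647  60.84080109]
```

View pics/posts.png

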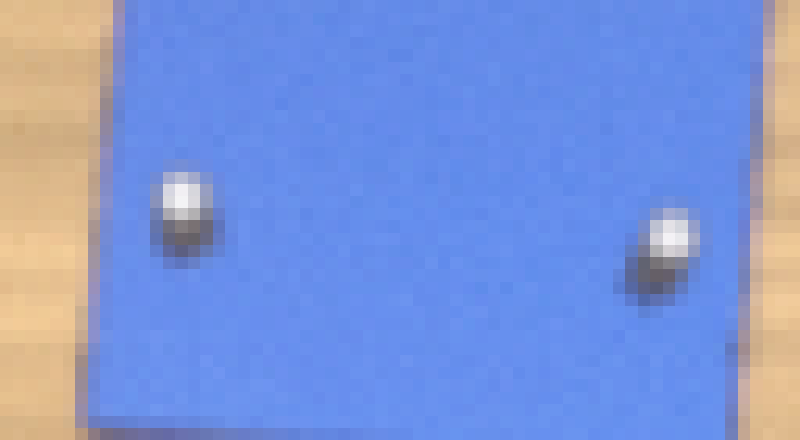

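```bash
python3 -m crank '[[0.85,4,-25,-60,0,0,-0.2],[0.85,4,-25,-80,0,0,-0.4],[0.85,4,-25,-80,0,0,-0.58],[0.85,4,-25,-80,0,0,-0.76],[0.85,4,-25,-80,0,0,-0.94],[0.85,4,-25,-80,0,0,-1.12],[0.85,4,-25,-80,0,0,-1.3],[0.85,4,-25,-80,0,0,-1.381],[0.85,4,-25,-80,0,0,-1.381]]' 25
python3 - <<'E'
from h import *
c=cap("side"); W=cloud(c)*1000; f=c["frame"]; s=bot.get_state(); t=s["eef_pos"]*1000; print(t,s["joint_pos"].round(2))
m=(abs(W[...,0]-t[0])<30)&(abs(W[...,1]-t[1])<75)&(W[...,2]>30)&(W[...,2]<t[2]+10)&(f.max(-1)<110)
print(m.sum(), np.percentile(W[m][:,2],[0,1,2,5,10]), W[m].min(0),W[m].max(0))
v,u=np.where(m); print(u.min(),u.max(),v.min(),v.max())
m=(abs(W[...,0]-502)<90)&(abs(W[...,1]+190)<70)&(W[...,2]>5)&(W[...,2]<18)
P=W[m]; print(cv2.minAreaRect(P[:,:2].astype(np.float32)))
cv2.imwrite("pics/side2.png",cv2.resize(f[130:320,200:400][...,::-1],(800,760))[:600])
E
```

```text
t: 10.42
eef_pos: [0.5114, -0.1922, 0.1008]
eef_rot: [0.0, 0.998, 0.065, 0.001]
ft_force: [0.7, -0.0, 0.3]
finger_gap: 0.852
grip_force: 0.0
[ 510.98843959 -192.05607235  100.68090825] [-0.48  0.12 -0.13  1.32  0.    2.53]
68 [89.44745399 89.57741939 89.68152351 90.33662207 92.35064695] [ 495.73757675 -242.47626044   89.44745399] [ 525.45315827 -151.96174592  110.62758799]
261 275 220 247
((502.69696044921875, -191.470458984375), (151.98672485351562, 117.9801254272461), 11.725728034973145)
```

View pics/side2.png

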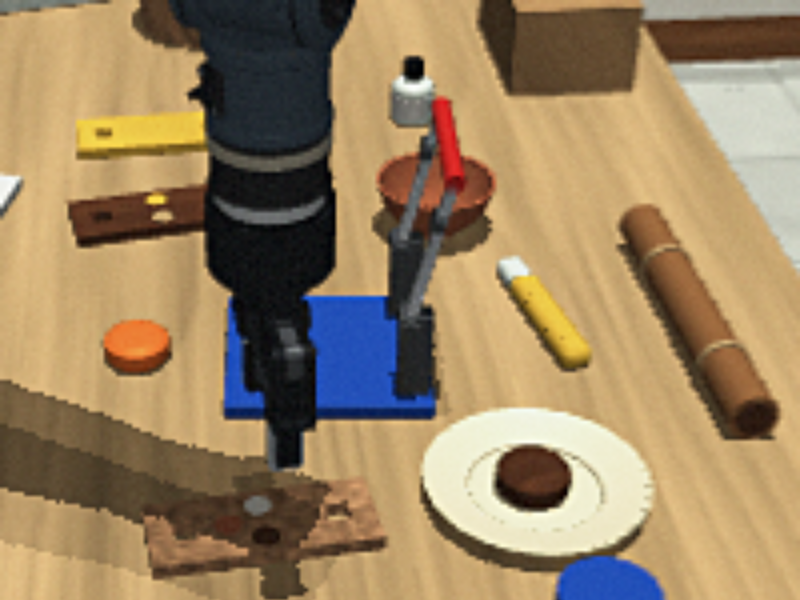

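```bash
python3 -m crank '[[0.85,-7,1,-50,0,0,0],[0.85,-7,1,-75,0,0,0],[0.85,-7,1,-84,0,0,0],[0.85,-7,1,-84,0,0,0],[0,-7,1,-84,0,0,0],[0,-7,1,-84,0,0,0],[0,-7,1,-84,0,0,0],[0,-7,1,-84,0,0,0]]' 40; python3 -m crank '[[0,0,0,50,0,0,0],[0,0,0,110,0,0,0],[0,0,0,110,0,0,0],[0,0,0,110,0,0,0]]' 40; python3 -c "
from workcell import bot; s=bot.get_state(); print(s['eef_pos'],s['eef_rot'],s['joint_pos'])"
```

```text
t: 11.48
eef_pos: [0.5038, -0.1914, 0.0182]
eef_rot: [0.001, 0.998, 0.064, 0.002]
ft_force: [0.7, -0.1, 6.2]
finger_gap: 0.689
grip_force: 45.5
t: 11.98
eef_pos: [0.5019, -0.1904, 0.1259]
eef_rot: [-0.0, 0.998, 0.064, -0.0]
ft_force: [0.2, 0.3, -1.7]
finger_gap: 0.692
grip_force: 44.8
[ 0.50186206 -0.19044546  0.12588735] [-1.52973467e-04  9.97925649e-01  6.43761826e-02 -2.86958125e-04] [-4.87624759e-01  8.90174050e-02 -1.11013324e-01  1.37141471e+00
 -4.04792652e-05  2.52512644e+00]
```

```bash
python3 -m crank '[[0,6,30,0,0,0,0.17],[0,12,60,0,0,0,0.35],[0,18,100,0,0,0,0.53],[0,25,140,0,0,0,0.7],[0,32,185,0,0,0,0.88],[0,32,185,0,0,0,1.06],[0,32,185,0,0,0,1.24],[0,32,185,0,0,0,1.379],[0,32,185,-25,0,0,1.379],[0,32,185,-25,0,0,1.379],[0,32,185,-25,0,0,1.379]]' 40
python3 - <<'E'
from h import *
c=cap("side"); W=cloud(c)*1000; f=c["frame"]; s=bot.get_state(); t=s["eef_pos"]*1000; print(t,s["eef_rot"],s["ft_force"])
u,v=215,160
cv2.imwrite("pics/side3.png",cv2.resize(f[150:270,230:350][...,::-1],(600,600),interpolation=cv2.INTER_CUBIC))
m=(abs(W[...,0]-t[0])<60)&(abs(W[...,1]-t[1])<100)&(W[...,2]>t[2]-25)&(W[...,2]<t[2]-2)
P=W[m]; print(m.sum(),P.min(0),P.max(0),cv2.minAreaRect(P[:,:2].astype(np.float32)))
E
```

```text
t: 13.35
eef_pos: [0.5331, -0.0055, 0.1001]
eef_rot: [-0.001, 0.729, 0.684, -0.001]
ft_force: [0.2, 0.4, -1.0]
finger_gap: 0.685
grip_force: 44.7
[533.8932666   -5.61703043 101.00718387] [-3.71947716e-04  7.29054966e-01  6.84454984e-01 -3.05502899e-04] [ 0.19614717  0.62314926 -1.42898486]
675 [489.10989838 -84.16313632  82.20229343] [571.73706581  72.54288484  98.38491673] ((530.99560546875, -3.835113525390625), (155.66122436523438, 82.53057861328125), 84.56639862060547)
```

View pics/side3.png

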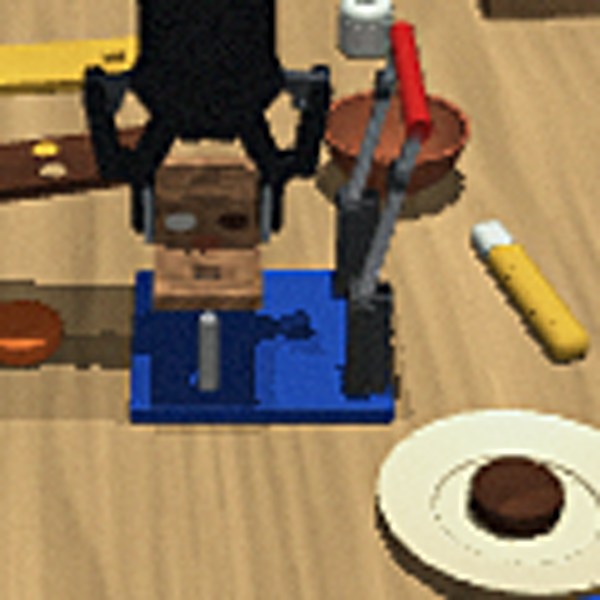

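The cork board hovers over the posts. In the crop its near hole is at (207,271) and the near post top at (208,316), so I compare the two.

Run:
```python
from h import *
c=cap("side"); f=c["frame"]
print(px2w(c,[[230+207/5,150+271/5]],.0928), px2w(c,[[230+208/5,150+316.5/5]],.062))
W=cloud(c)*1000
# board near end edge: visible top pts near edge
m=(W[...,2]>87)&(W[...,2]<97)&(abs(W[...,0]-533)<28)&(W[...,1]<-40)&(W[...,1]>-100)
P=W[m]; print(m.sum(),P.min(0),P.max(0)); print(cv2.minAreaRect(P[:,:2].astype(np.float32)))
```

```text
[[529.68840703 -54.89442231  92.8       ]] [[530.18494358 -54.76112354  62.        ]]
194 [505.09558111 -83.04340471  87.02749797] [559.30716221 -40.15885437  96.97076081]
((532.2605590820312, -61.485328674316406), (42.70621109008789, 53.72859573364258), 88.97747039794922)
```

```bash
python3 -m crank '[[0,0,0,-15,0,0,0],[0,0,0,-22,0,0,0],[0,0,0,-28,0,0,0],[0,0,0,-34,0,0,0],[0,0,0,-34,0,0,0]]' 40
```

```text
t: 14.08
eef_pos: [0.5337, -0.0056, 0.0666]
eef_rot: [-0.001, 0.729, 0.684, -0.0]
ft_force: [0.0, -0.3, -1.3]
finger_gap: 0.686
grip_force: 44.8
```

```bash
python3 -m crank '[[0,0,0,-12,0,0,0],[0,0,0,-24,0,0,0],[0,0,0,-32,0,0,0],[0,0,0,-32,0,0,0],[0.85,0,0,-32,0,0,0],[0.85,0,0,-32,0,0,0],[0.85,0,0,-32,0,0,0]]' 40;  python3 -m crank '[[0.85,0,0,50,0,0,0],[0.85,0,0,120,0,0,0],[0.85,-40,50,120,0,0,0.15],[0.85,-90,100,120,0,0,0.15],[0.85,-90,150,120,0,0,0.15],[0.85,-90,216,120,0,0,0.15],[0.85,-90,216,120,0,0,0.15],[0.85,-90,216,120,0,0,0.15]]' 40
python3 - <<'E'
from h import *
s=bot.get_state(); print(s["eef_pos"],s["eef_rot"],s["joint_pos"].round(2))
c=cap("side"); W=cloud(c)*1000; f=c["frame"]
m=(W[...,2]>18)&(W[...,2]<35)&(abs(W[...,0]-533)<50)&(abs(W[...,1]+6)<90)
P=W[m]; print(m.sum(),np.median(P,0),cv2.minAreaRect(P[:,:2].astype(np.float32)))
cv2.imwrite("pics/side4.png",cv2.resize(f[150:270,230:350][...,::-1],(600,600),interpolation=cv2.INTER_CUBIC))
E
```

```text
t: 14.95
eef_pos: [0.5348, -0.0057, 0.036]
eef_rot: [0.001, 0.729, 0.684, 0.0]
ft_force: [-0.6, 0.3, -0.3]
finger_gap: 0.853
grip_force: 0.0
t: 15.95
eef_pos: [0.4441, 0.2104, 0.1555]
eef_rot: [0.0, 0.675, 0.738, -0.0]
ft_force: [0.2, -0.1, 0.2]
finger_gap: 0.851
grip_force: 0.0
[0.44413364 0.21043194 0.15547808] [ 2.96615946e-04  6.75236305e-01  7.37601388e-01 -1.91066673e-04] [ 0.31 -0.04 -0.18  1.43 -0.    1.79]
596 [532.23697259 -14.0908754   25.68794686] ((535.2000122070312, -4.268821716308594), (155.12722778320312, 89.26734924316406), 87.66802978515625)
```

View pics/side4.png

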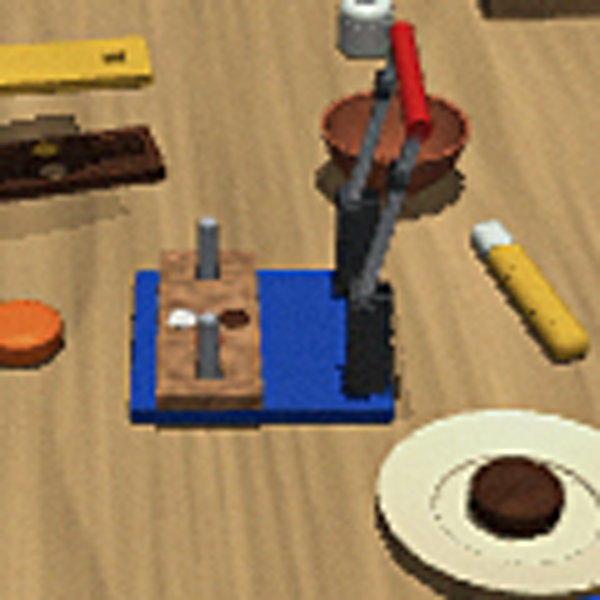

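Cork is seated flat with both posts through it. Re-measuring the dark board and cover from the side, in case either was knocked.

```bash
cat >> h.py <<'E'
def brd(n,cx,cy,r=110,z0=5,z1=18,c=None):
    c=c or cap(n); W=cloud(c)*1000
    m=(W[...,2]>z0)&(W[...,2]<z1)&(np.hypot(W[...,0]-cx,W[...,1]-cy)<r)
    k,l,st,_=cv2.connectedComponentsWithStats(m.astype(np.uint8)); m=l==1+np.argmax(st[1:,4])
    (x,y),(a,b),t=cv2.minAreaRect(W[m][:,:2].astype(np.float32))
    if a>b: t+=90;a,b=b,a
    print(n,"c",round(x,1),round(y,1),"size",round(a,1),round(b,1),"long",round((t+90+90)%180-90,1),int(m.sum()))
E
python3 - <<'E'
from h import *
brd("side",439,211); brd("side",439,353); brd("top",439,353)
E
python3 -m crank '[[0.85,-3,0.5,0,0,0,0.18],[0.85,-3,0.5,0,0,0,0.36],[0.85,-3,0.5,0,0,0,0.54],[0.85,-3,0.5,0,0,0,0.72],[0.85,-3,0.5,0,0,0,0.9],[0.85,-3,0.5,0,0,0,1.08],[0.85,-3,0.5,0,0,0,1.26],[0.85,-3,0.5,0,0,0,1.44],[0.85,-3,0.5,-50,0,0,1.62],[0.85,-3,0.5,-80,0,0,1.662],[0.85,-3,0.5,-80,0,0,1.662],[0.85,-3,0.5,-80,0,0,1.662]]'; python3 -c "
from h import *
s=bot.get_state(); print(s['eef_pos'],s['eef_rot'],s['joint_pos']); brd('side',439,211)"
```

```text
side c 441.1 215.4 size 79.6 155.4 long 9.2 473
side c 438.8 352.6 size 70.4 149.2 long 3.2 373
t: 17.65
eef_pos: [0.4422, 0.2105, 0.0766]
eef_rot: [0.001, -0.088, 0.996, 0.0]
ft_force: [-0.2, 0.1, -0.2]
finger_gap: 0.85
grip_force: 0.0
[0.4421948  0.21045625 0.07660812] [ 8.67728997e-04 -8.79954568e-02  9.96120484e-01  1.67203113e-04] [ 3.07205649e-01 -8.43981943e-03 -3.11425498e-01  1.26604399e+00
 -5.07854601e-05  1.30986704e-01]
side c 438.4 215.7 size 79.9 150.0 long 8.8 469Traceback (most recent call last):
  File "<stdin>", line 2, in <module>
  File "h.py", line 30, in brd
    k,l,st,_=cv2.connectedComponentsWithStats(m.astype(np.uint8)); m=l==1+np.argmax(st[1:,4])
                                                                          ~~~~~~~~~^^^^^^^^^^
    return _wrapfunc(a, 'argmax', axis=axis, out=out, **kwds)
    return bound(*args, **kwds)
ValueError: attempt to get argmax of an empty sequence
```

```bash
python3 -m crank '[[0.85,-1,0.5,-35,0,0,0],[0.85,-1,0.5,-52,0,0,0],[0.85,-1,0.5,-59.5,0,0,0],[0.85,-1,0.5,-59.5,0,0,0],[0,-1,0.5,-59.5,0,0,0],[0,-1,0.5,-59.5,0,0,0],[0,-1,0.5,-59.5,0,0,0],[0,-1,0.5,-59.5,0,0,0]]' 40; python3 -m crank '[[0,0,0,50,0,0,0],[0,0,0,110,0,0,0],[0,0,0,110,0,0,0],[0,0,0,110,0,0,0]]' 40; python3 -c "
from workcell import bot; s=bot.get_state(); print(s['eef_pos'],s['eef_rot'],s['joint_pos'])"
```

```text
t: 18.7
eef_pos: [0.4416, 0.2118, 0.0173]
eef_rot: [0.002, -0.089, 0.996, 0.0]
ft_force: [0.5, -0.9, 5.3]
finger_gap: 0.691
grip_force: 47.4
t: 19.2
eef_pos: [0.4399, 0.2113, 0.1254]
eef_rot: [-0.0, -0.089, 0.996, -0.0]
ft_force: [-1.1, -0.0, -2.0]
finger_gap: 0.685
grip_force: 43.8
[0.43988168 0.21131159 0.12536728] [-2.84630891e-04 -8.89990638e-02  9.96031667e-01 -5.45368577e-05] [ 3.10297890e-01 -3.71633457e-02 -2.40785782e-01  1.36775321e+00
  1.84691638e-05  1.32063926e-01]
```

```bash
python3 -m crank '[[0,0,-30,0,0,0,0.18],[0,0,-60,0,0,0,0.36],[0,0,-90,0,0,0,0.54],[0,20,-120,0,0,0,0.72],[0,40,-150,0,0,0,0.9],[0,60,-180,0,0,0,1.08],[0,80,-217,0,0,0,1.25],[0,94,-217,0,0,0,1.33],[0,94,-217,-25,0,0,1.33],[0,94,-217,-25,0,0,1.33],[0,94,-217,-25,0,0,1.33]]' 40
python3 - <<'E'
from h import *
c=cap("side"); W=cloud(c)*1000; f=c["frame"]; s=bot.get_state(); t=s["eef_pos"]*1000; print(t,s["eef_rot"],s["ft_force"],s["joint_pos"].round(2))
cv2.imwrite("pics/side5.png",cv2.resize(f[150:270,230:350][...,::-1],(600,600),interpolation=cv2.INTER_CUBIC))
E
```

```text
t: 20.58
eef_pos: [0.533, -0.0054, 0.0996]
eef_rot: [-0.001, -0.685, 0.729, 0.001]
ft_force: [-0.5, 0.4, -0.5]
finger_gap: 0.69
grip_force: 43.8
[533.73022932  -5.39360909 100.52756631] [-3.08229369e-04 -6.84734310e-01  7.28792612e-01  3.98103383e-04] [ 0.7675964   0.39141299 -0.44123608] [-0.14  0.09 -0.16  1.32  0.   -1.64]
```

View pics/side5.png

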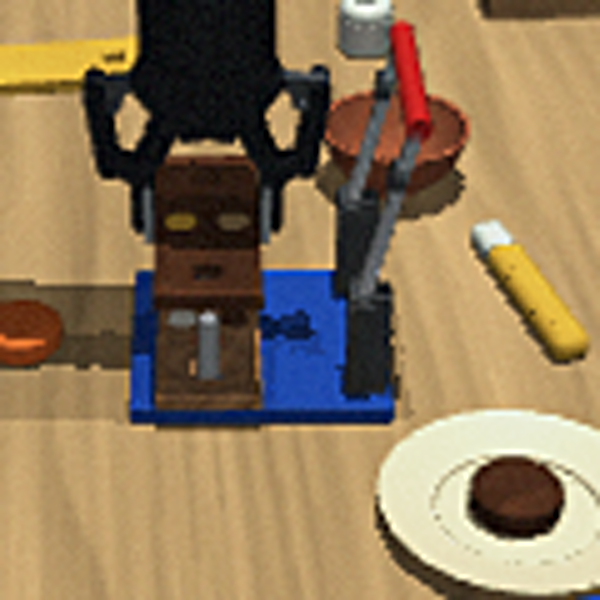

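The hole at (207,271) and post at (208,316) line up exactly as they did for the cork board. Lowering.

```bash
python3 -m crank '[[0,0,0,-15,0,0,0],[0,0,0,-22,0,0,0],[0,0,0,-28,0,0,0],[0,0,0,-34,0,0,0],[0,0,0,-34,0,0,0]]' 40
```

```text
t: 21.25
eef_pos: [0.5337, -0.0055, 0.0661]
eef_rot: [-0.0, -0.685, 0.729, 0.001]
ft_force: [-0.9, 0.1, -0.9]
finger_gap: 0.69
grip_force: 43.8
```

```bash
python3 -m crank '[[0,0,0,-12,0,0,0],[0,0,0,-23,0,0,0],[0,0,0,-23,0,0,0],[0.85,0,0,-23,0,0,0],[0.85,0,0,-23,0,0,0],[0.85,0,0,-23,0,0,0],[0.85,0,0,40,0,0,0],[0.85,0,0,85,0,0,0],[0.85,-40,30,85,0,0,0],[0.85,-80,70,85,0,0,0]]' 40; python3 -m crank '[[0.85,-13,40,0,0,0,-0.18],[0.85,-13,80,0,0,0,-0.36],[0.85,-13,120,0,0,0,-0.54],[0.85,-13,160,0,0,0,-0.72],[0.85,-13,200,0,0,0,-0.9],[0.85,-13,240,0,0,0,-1.08],[0.85,-13,289,0,0,0,-1.26],[0.85,-13,289,0,0,0,-1.45],[0.85,-13,289,0,0,0,-1.45],[0.85,-13,289,0,0,0,-1.45]]' 40
python3 - <<'E'
from h import *
s=bot.get_state(); print(s["eef_pos"],s["eef_rot"],s["joint_pos"].round(2))
c=cap("side"); brd("side",439,353,c=c); f=c["frame"]
cv2.imwrite("pics/side6.png",cv2.resize(f[110:270,200:350][...,::-1],(562,600),interpolation=cv2.INTER_CUBIC))
E
```

```text
t: 22.5
eef_pos: [0.4546, 0.0646, 0.1534]
eef_rot: [0.001, -0.684, 0.73, -0.001]
ft_force: [-0.3, 1.5, -0.2]
finger_gap: 0.85
grip_force: 0.0
t: 23.75
eef_pos: [0.4413, 0.353, 0.152]
eef_rot: [0.0, -0.03, 1.0, 0.0]
ft_force: [-0.4, 0.8, 0.5]
finger_gap: 0.85
grip_force: 0.0
[0.44130156 0.35303291 0.1519753 ] [ 1.05085128e-04 -3.01300260e-02  9.99545982e-01  1.09608391e-06] [ 0.56  0.15  0.01  1.43 -0.    0.5 ]
side c 438.4 359.4 size 83.6 153.9 long 3.8 381
```

View pics/side6.png

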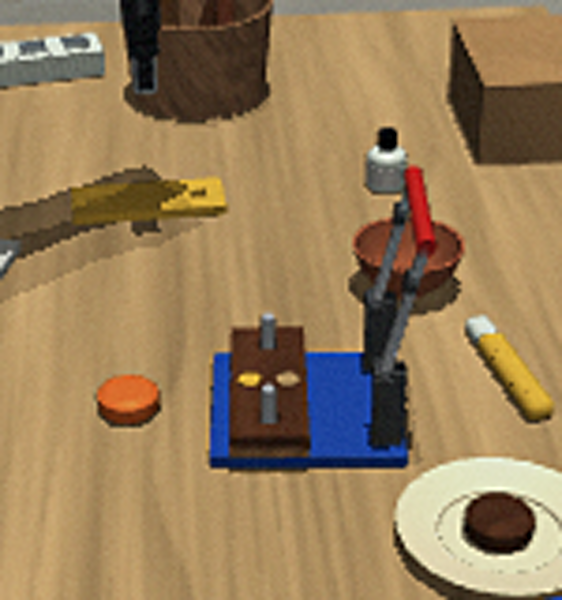

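Dark board seated on the cork. Checking that the cover hasn't moved by comparing its visible end with the first picture.

Run:
```python
from h import *
d=np.load("side0.npz"); c=cap("side"); 
for f,W in ((d["f"],d["W"]),(c["frame"],cloud(c))):
    W=W*1000; H=hsv(f); m=(H[...,0]>20)&(H[...,0]<33)&(H[...,1]>170)&(W[...,0]>475)&(W[...,0]<560)&(W[...,1]>280)&(W[...,1]<430)&(W[...,2]<14)
    v,u=np.where(m); print(m.sum(),u.mean(),v.mean(),u.max(),v.min(),v.max(),np.median(W[m],0))
```

```text
87 253.6551724137931 162.2183908045977 260 158 167 [491.95488702 348.31637502  11.30834839]
82 253.90243902439025 162.34146341463415 259 158 167 [494.92781507 344.79990764  11.34823036]
```

```bash
python3 -m crank '[[0.85,0,0.5,-50,0,0,0],[0.85,0,0.5,-100,0,0,0],[0.85,0,0.5,-128,0,0,0],[0.85,0,0.5,-135,0,0,0],[0.85,0,0.5,-135,0,0,0],[0,0,0.5,-135,0,0,0],[0,0,0.5,-135,0,0,0],[0,0,0.5,-135,0,0,0],[0,0,0.5,-135,0,0,0]]' 40; python3 -m crank '[[0,0,0,50,0,0,0],[0,0,0,110,0,0,0],[0,0,0,110,0,0,0],[0,0,0,110,0,0,0]]' 40; python3 -c "
from workcell import bot; s=bot.get_state(); print(s['eef_pos'],s['eef_rot'],s['joint_pos'])"
```

```text
t: 24.98
eef_pos: [0.443, 0.3549, 0.0193]
eef_rot: [0.002, -0.029, 1.0, 0.001]
ft_force: [0.8, -0.8, 5.5]
finger_gap: 0.688
grip_force: 45.1
t: 25.48
eef_pos: [0.4411, 0.3539, 0.1268]
eef_rot: [0.0, -0.029, 1.0, 0.0]
ft_force: [-1.0, 0.2, -0.7]
finger_gap: 0.691
grip_force: 44.4
[0.44111655 0.35390581 0.12678356] [ 5.39776048e-05 -2.91571532e-02  9.99574837e-01  6.04872819e-05] [ 5.57540814e-01  1.61629489e-01 -2.95382812e-02  1.37947434e+00
  5.00527263e-05  4.99218246e-01]
```

```bash
python3 -m crank '[[0,0,-40,0,0,0,0.18],[0,0,-80,0,0,0,0.36],[0,0,-120,0,0,0,0.54],[0,0,-160,0,0,0,0.72],[0,0,-210,0,0,0,0.9],[0,20,-260,0,0,0,1.08],[0,50,-310,0,0,0,1.25],[0,93,-357.5,0,0,0,1.4495],[0,93,-357.5,-25,0,0,1.4495],[0,93,-357.5,-26,0,0,1.4495],[0,93,-357.5,-26,0,0,1.4495],[0,93,-357.5,-26,0,0,1.4495]]' 40
python3 - <<'E'
from h import *
c=cap("side"); W=cloud(c)*1000; f=c["frame"]; s=bot.get_state(); t=s["eef_pos"]*1000; print(t,s["eef_rot"],s["ft_force"],s["joint_pos"].round(2))
cv2.imwrite("pics/side7.png",cv2.resize(f[150:270,230:350][...,::-1],(600,600),interpolation=cv2.INTER_CUBIC))
E
```

```text
t: 26.98
eef_pos: [0.534, -0.0028, 0.1013]
eef_rot: [0.0, -0.685, 0.729, -0.0]
ft_force: [0.1, -0.1, -0.9]
finger_gap: 0.684
grip_force: 44.3
[534.25427065  -2.81029724 101.62342463] [ 3.96276008e-04 -6.84898757e-01  7.28638010e-01 -4.30823954e-04] [ 0.38987804  0.16520665 -1.74875372] [-0.13  0.09 -0.16  1.32  0.   -1.64]
```

View pics/side7.png

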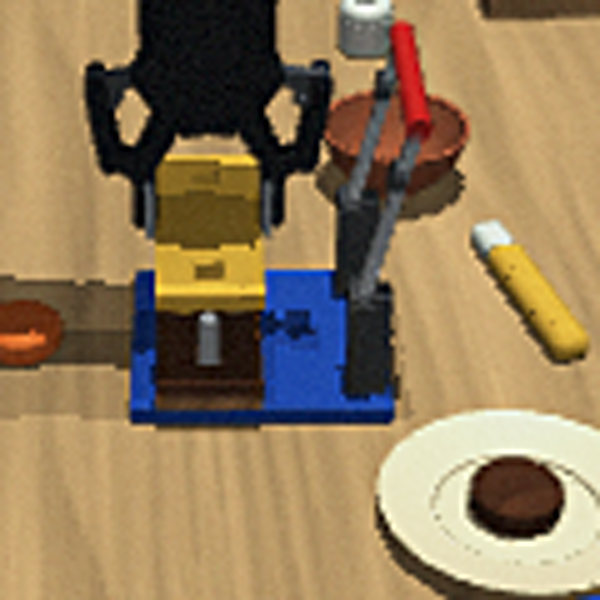

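Run:
```python
from h import *
c=cap("side"); f=c["frame"]; H=hsv(f); t=bot.get_state()["eef_pos"]; zt=t[2]-.0185+.010
# hole: dark weighting inside window
g=f[199:209,266:278].astype(float).sum(-1); w=np.clip(np.percentile(g,60)-g-40,0,None); vv,uu=np.mgrid[199:209,266:278]
h=[(w*uu).sum()/w.sum(),(w*vv).sum()/w.sum()]; print("hole px",h,px2w(c,[h],zt),"z",zt)
print("post px guess",px2w(c,[[230+208/5,150+316.5/5]],.062))
print(f[196:214,272].tolist())
W=cloud(c)*1000
m=(W[...,2]>zt*1000-6)&(W[...,2]<zt*1000+5)&(W[...,1]<-45)&(W[...,1]>-100)&(abs(W[...,0]-533)<40)
P=W[m];print(m.sum(),P.min(0),P.max(0),cv2.minAreaRect(P[:,:2].astype(np.float32)))
```

```text
hole px [np.float64(271.0275867615715), np.float64(202.2071419954156)] [[529.33147784 -45.64759745  93.29807554]] z 0.09329807553642405
post px guess [[530.18494358 -54.76112354  62.        ]]
[[99, 79, 27], [99, 73, 28], [96, 77, 28], [98, 73, 22], [223, 179, 63], [214, 170, 61], [192, 153, 53], [107, 83, 24], [118, 90, 31], [117, 87, 26], [224, 180, 64], [241, 204, 73], [247, 203, 74], [99, 72, 24], [113, 86, 26], [116, 88, 25], [69, 67, 69], [184, 189, 195]]
187 [499.69584446 -82.83845721  87.31856783] [559.86114371 -45.40453344  96.86892563] ((529.744873046875, -63.79247283935547), (37.24319839477539, 59.50434112548828), 88.86153411865234)
```

Run:
```python
from h import *
c=cap("side"); f=c["frame"]; zt=.0935
for r in range(201,208): print(r,f[r,264:280,0].tolist())
for r in range(211,217): print(r,f[r,266:278,2].tolist())
print(px2w(c,[[271.6,203.9]],zt),px2w(c,[[271,203.9]],.0928),px2w(c,[[271.2,212.9]],.062))
print(px2w(c,[[271.6,202.4],[271.6,205.6]],zt))
```

```text
201 [206, 203, 210, 206, 207, 210, 210, 212, 214, 211, 207, 209, 212, 209, 208, 208]
202 [204, 205, 206, 203, 210, 173, 180, 190, 147, 135, 109, 207, 212, 208, 211, 211]
203 [208, 206, 206, 207, 213, 146, 103, 110, 115, 113, 107, 215, 214, 210, 211, 207]
204 [207, 207, 206, 209, 217, 143, 109, 116, 117, 116, 111, 216, 213, 208, 208, 210]
205 [205, 207, 207, 210, 214, 147, 117, 119, 122, 116, 143, 211, 210, 208, 210, 208]
206 [206, 208, 209, 211, 212, 218, 224, 223, 226, 225, 218, 213, 211, 211, 208, 205]
207 [238, 236, 236, 240, 238, 241, 241, 241, 242, 242, 242, 239, 239, 239, 238, 240]
211 [25, 31, 32, 32, 24, 31, 26, 25, 29, 33, 32, 33]
212 [26, 27, 15, 1, 33, 95, 67, 10, 17, 28, 36, 39]
213 [15, 22, 7, 2, 180, 192, 193, 64, 9, 10, 18, 11]
214 [16, 21, 3, 26, 113, 147, 137, 70, 14, 4, 17, 6]
215 [17, 16, 0, 27, 85, 84, 85, 68, 11, 11, 8, 11]
216 [13, 17, 0, 30, 89, 93, 89, 68, 17, 8, 10, 8]
[[530.2726104 -54.4947176  93.5      ]] [[528.69575929 -53.32791922  92.8       ]] [[529.21004997 -52.73673058  62.        ]]
[[530.82331757 -47.03600902  93.5       ]
 [529.65584394 -62.84754039  93.5       ]]
```

```bash
python3 -m crank '[[0,-0.7,0.5,-15,0,0,0],[0,-0.7,0.5,-22,0,0,0],[0,-0.7,0.5,-28,0,0,0],[0,-0.7,0.5,-34,0,0,0],[0,-0.7,0.5,-34,0,0,0]]' 40
```

```text
t: 27.75
eef_pos: [0.533, -0.0031, 0.066]
eef_rot: [-0.0, -0.684, 0.729, 0.001]
ft_force: [-0.0, -0.2, -1.7]
finger_gap: 0.684
grip_force: 44.3
```

```bash
python3 -m crank '[[0,0,0,-6,0,0,0],[0,0,0,-12,0,0,0],[0,0,0,-12,0,0,0],[0.85,0,0,-12,0,0,0],[0.85,0,0,-12,0,0,0],[0.85,0,0,-12,0,0,0],[0.85,0,0,40,0,0,0],[0.85,-60,0,100,0,0,0],[0.6,-120,0,160,0,0,0],[0.6,-150,0,190,0,0,0],[0.6,-150,0,190,0,0,0]]' 40
python3 - <<'E'
from h import *
print(bot.get_state()["eef_pos"])
c=cap("side"); W=cloud(c)*1000; f=c["frame"]; H=hsv(f)
m=(W[...,2]>39)&(W[...,2]<49)&(abs(W[...,0]-533)<50)&(abs(W[...,1]+6)<90)&(H[...,0]>20)&(H[...,0]<33)&(H[...,1]>150)
P=W[m]; print("cover",m.sum(),np.median(P,0),cv2.minAreaRect(P[:,:2].astype(np.float32)))
A=np.c_[P[:,:2],np.ones(len(P))]; print("tilt",np.linalg.lstsq(A,P[:,2],rcond=None)[0])
red=((H[...,0]<8)|(H[...,0]>172))&(H[...,1]>150)&(W[...,0]>600)&(W[...,0]<680)&(W[...,2]>140)&(W[...,2]<230)
print("bar",red.sum(),np.median(W[red],0))
c=cap("top"); W=cloud(c)*1000; H=hsv(c["frame"])
red=((H[...,0]<8)|(H[...,0]>172))&(H[...,1]>150)&(W[...,0]>600)&(W[...,0]<680)&(W[...,2]>140)&(W[...,2]<230)
print("bar top",red.sum(),np.median(W[red],0))
E
```

```text
t: 29.12
eef_pos: [0.3828, -0.0032, 0.2607]
eef_rot: [0.002, -0.684, 0.729, -0.003]
ft_force: [0.3, -0.3, -0.6]
finger_gap: 0.601
grip_force: 0.0
[ 0.38284207 -0.00318711  0.26069051]
cover 553 [530.74589483 -12.83239162  45.74871738] ((532.1060791015625, -4.9763946533203125), (154.48675537109375, 58.68617248535156), 87.03948974609375)
tilt [-1.76829665e-03  3.40346927e-03  4.65042349e+01]
bar 114 [640.53795422 -25.96322781 191.47071255]
bar top 244 [641.62196916 -12.22787299 189.79999373]
```

```bash
python3 -m crank '[[0.6,60,-3,0,0,0,0],[0.6,120,-6,0,0,0,0],[0.6,180,-9,0,0,0,0],[0.6,240,-11,0,0,0,0],[0.6,261,-11.4,-10,0,0,0],[0.6,261,-11.4,-45,0,0,0],[0.6,261,-11.4,-69,0,0,0],[0.6,261,-11.4,-69,0,0,0],[0,261,-11.4,-69,0,0,0],[0,261,-11.4,-69,0,0,0],[0,261,-11.4,-69,0,0,0],[0,261,-11.4,-69,0,0,0]]' 25; python3 -c "
from workcell import bot; s=bot.get_state(); print(s['eef_pos'],s['ft_force'])"
```

```text
t: 30.72
eef_pos: [0.6452, -0.0146, 0.1896]
eef_rot: [0.001, -0.684, 0.729, -0.001]
ft_force: [-0.7, -0.3, 2.8]
finger_gap: 0.155
grip_force: 24.7
[ 0.64523573 -0.01462752  0.18956094] [-0.65292648 -0.30533898  2.78730053]
```

```bash
python3 -m crank '[[0,-17,1,3,0,0,0],[0,-35,2,3,0,0,0],[0,-58,3.5,-1,0,0,0],[0,-80,5,-9.6,0,0,0],[0,-99,6,-22,0,0,0],[0,-116,7,-38.5,0,0,0],[0,-129,8,-58,0,0,0],[0,-138.5,8.4,-79,0,0,0],[0,-143,8.7,-102,0,0,0],[0,-143.5,8.8,-114,0,0,0],[0,-143.5,8.8,-116,0,0,0],[0,-143.5,8.8,-116,0,0,0]]' 25; python3 -c "
from workcell import bot; s=bot.get_state(); print(s['eef_pos'],s['ft_force'])"
```

```text
t: 32.22
eef_pos: [0.5015, -0.0053, 0.0721]
eef_rot: [0.001, -0.685, 0.729, 0.0]
ft_force: [2.1, 3.2, -0.9]
finger_gap: 0.153
grip_force: 27.8
[ 0.50145731 -0.00528122  0.07213316] [ 2.08258759  3.22521283 -0.8679033 ]
```

```bash
python3 -m crank '[[0,0,0,-3,0,0,0],[0,0,0,-6,0,0,0],[0,0,0,-6,0,0,0]]' 25; python3 -m crank '[[0.4,0,0,5,0,0,0],[0.4,0,0,5,0,0,0],[0.4,0,0,5,0,0,0],[0.4,0,0,60,0,0,0],[0.4,-60,-60,100,0,0,0],[0.4,-100,-120,150,0,0,0],[0.4,-130,-180,150,0,0,0],[0.4,-130,-240,150,0,0,0],[0.4,-130,-240,150,0,0,0],[0.4,-130,-240,150,0,0,0]]'
python3 - <<'E'
from h import *
d=np.load("side0.npz")
for n in ("side","top"):
    c=cap(n); 
    for f,W in ((c["frame"],cloud(c)),(np.load(n+"0.npz")["f"],np.load(n+"0.npz")["W"])):
        W=W*1000; H=hsv(f)
        red=((H[...,0]<8)|(H[...,0]>172))&(H[...,1]>150)&(W[...,0]>480)&(W[...,0]<520)&(W[...,2]>55)&(W[...,2]<110)&(abs(W[...,1])<70)
        print(n,"bar",red.sum(),np.median(W[red],0),np.percentile(W[red][:,2],[5,95]))
    if n=="top":
        s=cv2.resize(c["frame"][...,::-1],(800,600)); cv2.imwrite("pics/end.png",s)
        W=cloud(c); print("seed",rect(W,H[...,2]<256,.02,.04,[285,95,340,150]))
E
```

```text
t: 32.6
eef_pos: [0.5015, -0.0053, 0.0706]
eef_rot: [0.001, -0.685, 0.729, -0.0]
ft_force: [-6.6, 5.0, 20.3]
finger_gap: 0.152
grip_force: 29.9
t: 33.85
eef_pos: [0.3699, -0.2486, 0.2155]
eef_rot: [-0.001, -0.682, 0.731, 0.0]
ft_force: [0.2, 0.7, 0.3]
finger_gap: 0.4
grip_force: 0.0
side bar 115 [500.00964888 -12.41448693  77.07287594] [71.31432091 79.70429694]
side bar 110 [500.41951076 -12.9340587   88.61000789] [83.89014677 91.82574465]
top bar 173 [500.2205859   -2.24482275  75.47820893] [72.13033127 78.76746548]
top bar 186 [500.28309685  -4.44507774  87.07730448] [84.01616332 90.45863516]
seed {'c': array([ 682.4, -165.8]), 'size': array([46.3, 46.9]), 'long': 89.4, 'z': np.float64(25.0), 'n': 239}
```

View pics/end.png

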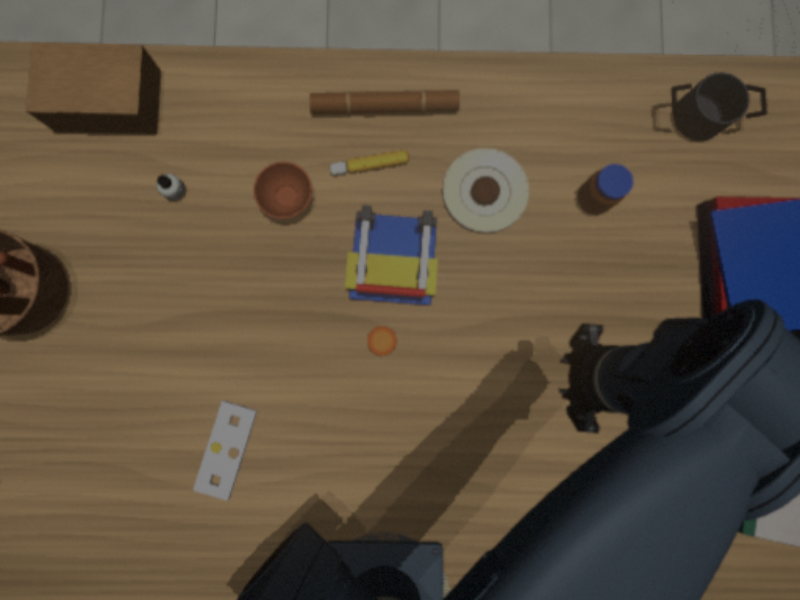

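The arch is shut over the yellow cover at (391,273), the seed is in the dish at (486,190), and no bystander has moved. The arm is clear, so I'm handing in.

```bash
python3 -c "
from workcell import bot; print(bot.sign_off())"
```

```text
the job is handed in; nothing more can be done
None
```

The job is handed in at about 34 s: the seed is in the dish, the cork and dark boards (the only two sample boards present) and then the cover are on the posts, and the arch is shut; the sign-off returned no verdict, but final camera checks showed everything in place and the bystanders unmoved.

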